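# Pin the jamb leaf and offer up the matching hinge leaf

### The job

A cover hinge is being refitted: take the mallet and drive the spring pin in the top of the jamb block down until its head is home on the steel leaf (move the pin with the mallet only), then set the mallet down on the worktop and let go of it. Then lift the loose hinge leaf out of its stand and, keeping it upright, bring its knuckle down into the gap between the two knuckles of the jamb block so that all the knuckle holes line up for a hinge pin, without leaning on the block. Finish while still holding the leaf there in the gripper, still and carried by the gripper alone; do not let go, and leave the bottle, box, cup and vial around the work where they stand.

Things in the scene. Friction and masses are not known exactly. Their poses are not given: they have to be found in the camera images.
- jamb_block: Fixed grey block 100 x 120 mm (x, y) on a 112 x 140 mm foot, flat steel leaf on top at height 55 mm. Origin: centre of its underside; y along the hinge axis, z up. Two steel knuckles (tubes, 22 mm outside, 12 mm bore, 25 mm long) stick out at its -x side: axis along y at x = -70 mm, height 54 mm. The gap between them is 54 mm wide, open above and below; the block's body is 9 mm behind it.
- jamb_hole (a point): The point on the jamb block's hinge axis midway between its two knuckles: where the centre of the loose leaf's bore belongs. 54 mm above the worktop. Axes as jamb_block.
- spring_pin: Upright spring pin in the top of the jamb block, at x = +10 mm, y = 0 of the block; flat round head 18 mm across, 4 mm thick. Origin: centre of the underside of the head. It starts with the origin 69 to 75 mm above the worktop and slides straight down to 55 mm: home, head on the steel leaf, head top at 59 mm. A stiff fit: gives way at about 8 N and stays where it is left.
- mallet: Loose mallet, about 0.24 kg, standing on a striking face: white round head 42 mm across, 64 mm tall, axis upright, flat ends. Wooden handle, flat-sided, 20 mm wide, 22 mm tall, sticks out level along -x to 143 mm from the head's axis, its centre line 32 mm above the lower face. Centre of mass 10 mm from the head's axis toward the handle. Origin: centre of the lower face; z up.
- mallet_head (a point): Centre of the mallet's head, 32 mm above its lower face. Axes as mallet.
- leaf_stand: Fixed grey stand, foot 60 x 130 x 8 mm (x, y, z), with two slotted posts 65 mm high at y = +-46 mm (16 mm thick along y); the leaf's ends hang in the 11 mm wide upright slots, which are open above and 22 mm deep. Origin: centre of its underside.
- hinge_leaf: Loose steel leaf, about 0.22 kg, starting upright in the stand: plate 8 mm thick (x), 110 mm wide (y), from 18 to 75 mm above the origin; below its middle one knuckle (tube along y, 22 mm outside, 12 mm bore, 46 mm long). Origin: middle of the bore, at first 25 mm above the worktop; z up. Same after a half turn about z. Grip across the plate's thickness at the middle of its top edge.
- stain_bottle: Bystander: brown bottle with black cap, 48 mm across, 104 mm tall; origin at the centre of its underside.
- swab_box: Bystander: white and blue box 60 x 95 x 50 mm; origin at the centre of its underside.
- sample_cup: Bystander: white lidded cup, 59 mm across, 66 mm tall; origin at the centre of its underside.
- control_vial: Bystander: small vial with a green cap, 24 mm across, 45 mm tall; origin at the centre of its underside.

How it is judged:
By the outcome, as a careful person would: the job done as asked, in the order asked, and still so for the second after the job is handed in, while the arm keeps its last pose, push and grip.
It also fails if it takes over 48 s, if anything falls off the work surface, if the arm or the gripper's body presses on something with over 40 N, if the wrist force passes 120 N, or if a joint passes its speed limit or range.

### The arm

A 6-joint arm with a two-finger parallel gripper is mounted at the origin on a cart in front of the work surface, level with it; the furniture and walls round the work are solid. World frame = base frame: x ahead of the robot, y to its left, z up, the work surface at z = 0. Lengths are in m, angles in rad, forces in N, time in s.
With the tool pointing down it reaches from about 0.35 to 0.975 m from the base axis. Payload 4.9 kg.
Tool frame: the origin (TCP) lies midway between the tips of the shut fingers; the grasp point (between the pads) lies 19 mm behind it; z points along the fingers, y is the line along which they close (so a half turn about z gives the same grasp; the last joint's range is limited). The gripper opens to 85 mm and grips with 20 to 120 N. Pads are 22 mm wide; open, the fingers measure 114 mm over their backs; the gripper's body (76 mm by 85 mm) begins 54 mm behind the grasp point. The pads swing forward as they close: fully open they stand 13 mm farther back than shut.
Start: joints at [1.056, 0.053, 1.613, -0, 1.476, -0.119], TCP at [0.241, 0.577, 0.231] pointing down, gripper open.
Joint ranges: [-3.01, 3.01], [-1.01, 2.22], [0.06, 2.58], [-1.02, 4.17], [0.09, 2.62], [-3.14, 3.14]. Speed limits (rad/s): [2.57, 2.57, 3.14, 3.14, 3.14, 3.14].

### API

Orientations are given as a unit quaternion [w, x, y, z].
In Python, from plant import state, grab_frame, job_done, cut_out, place_of gives the robot as it stands.
- The arm moves only by the tool jog_arm, never from a script. Its argument "motion" is text: rows parted by semicolons, each of 7 numbers parted by spaces: the opening in per cent of the stroke, from 0 (shut) to 100 (fully open), then the shift along the tool's x, y, z as a fraction of full scale, then the turn, a rotation vector about the tool's x, y, z as a fraction of full scale. A call has exactly 5 rows; each row is the pose to reach, as a shift and turn from the pose commanded when the call began, along the tool's axes at that moment; what a row does not reach only later rows make up. Full scale, the value 1, is 50 cm for a shift and 1.5 rad for a turn. A row lasts 1/8 s, in which the tool goes at most 62.5 mm and 10.7 degrees, less where a joint would pass 70% of its speed; a pose out of reach is approached as far as the arm can. A call with a number of a shift or a turn outside -1 to 1 is refused whole. A call with a gripper value outside its range is refused whole. The fingers move at their own pace and stop on an object; the grip force is fixed at half the most. Time passes only in rows, so rows that repeat a pose let the fingers close, or fill a call up. It gives the time, the measured TCP pose, the force, the opening and the grip force at its end, in the units of the state.
- state(): the state, without advancing time (a new reading comes with each control period).
- grab_frame(name): name is "scene" or "top"; returns a dict with "color" (384x512x3 uint8, red, green, blue), "range_z" (384x512 float32, m along the optical axis (not along the pixel's ray), 0 where there is no reading), "intrinsics" (3x3 intrinsics, pixels), "k1" (the pictures are not rectified: a ray, as slopes to the right and down, at radius r is drawn at 1 + k1 r^2 times it, then the intrinsics apply), "world_from_camera" (4x4, takes a point from camera to world coordinates). Camera axes: x right, y up, looking along -z (the intrinsics and any distortion apply to the point x, -y, -z); pixel columns grow to the right and rows downward; lengths in m; the calibration is good to about 2 mm. A picture is of the moment at which its call begins.
- job_done(): hands the job in; it is judged then, once.
Trained networks look in the newest picture that a camera, given by its name, has taken for a name from the list of things; names that differ only in an ending like _2 or _b are one class to them, and where a whole thing is asked for, a point or a joint stands for the part that bears it (a point fixed in the world has none). Each returns a list of dicts, best first, with "p" (0 to 1); they miss things now and then, are a little off and sometimes report something else, mostly with a low value. They report only what shows in the picture. A call takes as long as a camera call.
- cut_out(camera, thing): "pixels" (384x512 bool, what is visible of it).
- place_of(camera, thing): "at" ([x, y, z] in m, in world coordinates, good to about 4 mm: a listed point, or the origin of a listed thing).
The state is a dict: "time": time; "joint_pos": joint angles; "joint_vel": joint speeds; "joint_efforts": joint torques, N m; "tool_pos": TCP position; "tool_rot": TCP orientation; "contact_force": force on the tool from outside, world axes, zero at the start; "ft_torque": the same for the moment, N m; "gripper_width": opening from 0.0 (shut) to 1.0 (fully open); "grasp_force": force on a finger pad.
Only numpy, scipy, OpenCV 4.12 (cv2) and the standard library are available. Lean on these libraries where they do the work, as an engineer would, in place of code of your own. Each camera call takes 0.05 s, during which the arm holds its last target. There are 200 camera calls.

## Working session

There is one attempt and no reset: what is moved stays moved. The work goes in short steps, Python scripts to look and compute and a tool call to move; the robot and the scene stay as the last step left them, time stands still between calls to the robot, and variables do not carry over. Pictures are saved under pics/ and viewed, at most 10 in all, crops included, and the job is handed in when it is done.

Besides the shell and the picture viewer there is one more tool, called after "Request:" by a JSON object that holds its "op" and its "data", one argument or row to a line. jog_arm: Moves the arm, as the interface text tells. Shift numbers are shares of 50 cm and turn numbers shares of 1.5 rad, none past 1 either way. Its arguments: {"type":"object","properties":{"motion":{"type":"string"}},"required":["motion"]}

```bash
mkdir -p pics; ls
cat > h.py <<'E'
import numpy as np,cv2
from plant import *
from scipy.spatial.transform import Rotation as R
def save(f,n): cv2.imwrite('pics/'+n,f['color'][:,:,::-1])
def cloud(f):
    K=f['intrinsics'];v,u=np.mgrid[0:384,0:512]
    p=np.stack([u.ravel(),v.ravel()],1).astype(np.float64)[:,None]
    s=np.stack([(p[:,0,0]-K[0,2])/K[0,0],(p[:,0,1]-K[1,2])/K[1,1]],1)
    q=s.copy()
    for _ in range(10): q=s/(1+f['k1']*(q**2).sum(1))[:,None]
    z=f['range_z'].ravel();P=np.stack([q[:,0]*z,-q[:,1]*z,-z,np.ones_like(z)],1)@f['world_from_camera'].T
    P=P[:,:3];P[z==0]=np.nan
    return P.reshape(384,512,3)
def st():
    s=state();return s
E
python3 - <<'E'
from h import *
for c in('scene','top'):
    f=grab_frame(c);save(f,c+'0.png')
    print(c,f['world_from_camera'].round(3).tolist(),f['k1'],f['intrinsics'][0])
    for t in('jamb_block','jamb_hole','spring_pin','mallet','mallet_head','leaf_stand','hinge_leaf','stain_bottle','swab_box','sample_cup','control_vial'):
        print(t,[(round(d['p'],2),np.round(d['at'],3).tolist()) for d in place_of(c,t)[:2]])
s=state();print(s)
E
```

```text
pics
scene [[0.872, 0.369, -0.323, 0.261], [-0.49, 0.665, -0.563, -0.261], [0.007, 0.65, 0.76, 0.757], [0.0, 0.0, 0.0, 1.0]] -0.003544922575378931 [349.02884642   0.         256.3244149 ]
jamb_block [(0.66, [0.496, 0.225, -0.002])]
jamb_hole [(0.82, [0.429, 0.246, 0.058])]
spring_pin [(0.61, [0.508, 0.224, 0.071])]
mallet [(0.79, [0.568, 0.416, -0.001])]
mallet_head [(0.78, [0.57, 0.416, 0.031])]
leaf_stand [(0.85, [0.447, -0.06, -0.001])]
hinge_leaf [(0.59, [0.448, -0.06, 0.026])]
stain_bottle [(0.58, [0.68, 0.354, 0.001])]
swab_box [(0.78, [0.57, 0.584, 0.001])]
sample_cup [(0.68, [0.64, 0.493, -0.002]), (0.46, [0.57, 0.415, 0.035])]
control_vial [(0.47, [0.566, 0.056, -0.001])]
top [[-0.024, 0.996, -0.088, 0.479], [-1.0, -0.024, -0.003, 0.229], [-0.005, 0.088, 0.996, 1.227], [0.0, 0.0, 0.0, 1.0]] -0.09282078997870022 [382.2622372    0.         252.96492177]
jamb_block [(0.95, [0.494, 0.228, 0.003])]
jamb_hole [(0.62, [0.428, 0.241, 0.057])]
spring_pin [(0.35, [0.502, 0.223, 0.074])]
mallet []
mallet_head [(0.61, [0.566, 0.417, 0.033])]
leaf_stand [(0.67, [0.444, -0.059, 0.0])]
hin
[... 320 characters left out ...]
0,  5.27254717e-02,  1.61291988e+00,  1.34001485e-05,
        1.47599438e+00, -1.19017236e-01]), 'joint_vel': array([ 4.93457336e-04, -1.35542355e-03,  1.10196152e-03, -3.24926749e-05,
        1.18747407e-03,  8.22511155e-04]), 'joint_efforts': array([ 1.13989681e-03, -3.93677831e+01, -3.70467424e+01, -1.53784636e-04,
        4.19153985e-04,  4.62147142e-06]), 'tool_pos': array([0.2409514 , 0.57665897, 0.23127588]), 'tool_rot': array([-1.36728546e-05,  1.96604075e-01,  9.80482961e-01, -2.02868087e-05]), 'contact_force': array([0.75114975, 0.03685218, 0.99168415]), 'ft_torque': array([ 8.47936637e-05, -4.08033598e-02,  2.90362846e-02]), 'grasp_force': 0.0, 'gripper_width': 1.0006043588921478}
```

View pics/scene0.png

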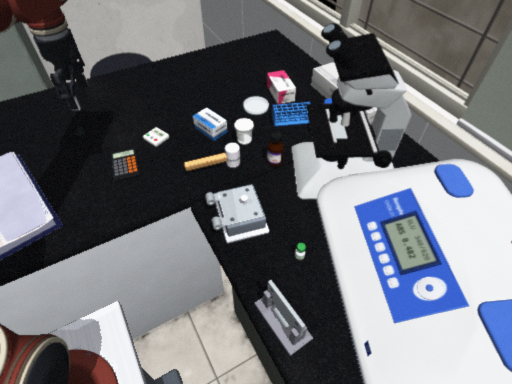

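View pics/top0.png

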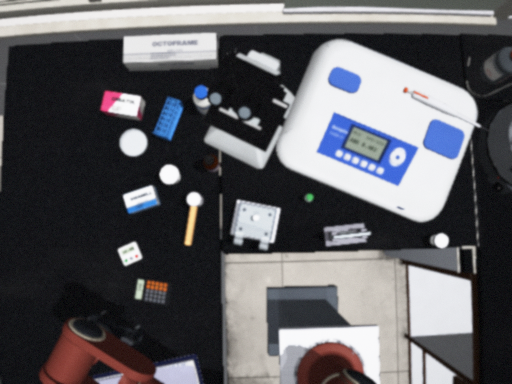

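The scene view shows the mallet head at (232,155) with its handle pointing left to (188,163), the block at (240,212), and the stand with the leaf at (285,315). The top view agrees with this, with the head at (194,200), the block at (256,222) and the stand at (346,235). Next I'll measure yaws from the depth clouds.

```bash
cat > m.py <<'E'
from h import *
def rect(P,c,r,z0,z1):
    P=P.reshape(-1,3);m=(np.hypot(P[:,0]-c[0],P[:,1]-c[1])<r)&(P[:,2]>z0)&(P[:,2]<z1)
    q=P[m]; 
    if len(q)<8:return len(q)
    b=cv2.minAreaRect((q[:,:2]*1000).astype(np.float32))
    cc=np.cov(q[:,:2].T);w,v=np.linalg.eigh(cc);a=np.degrees(np.arctan2(v[1,1],v[0,1]))
    return len(q),np.round(b[0],1),np.round(b[1],1),round(b[2],1),'pca',round(a,1),'mean',q.mean(0).round(4),'zmed',np.median(q[:,2]).round(4)
if __name__=='__main__':
  for c in('scene','top'):
    P=cloud(grab_frame(c));print(c)
    print('blocktop',rect(P,(.495,.226),.1,.048,.064))
    print('pin',rect(P,(.505,.224),.02,.066,.09))
    print('foot+block',rect(P,(.495,.226),.12,.005,.1))
    print('handle',rect(P,(.50,.42),.055,.025,.06))
    print('head',rect(P,(.568,.416),.03,.055,.08))
    print('leaf',rect(P,(.445,-.06),.08,.08,.12))
    print('stand foot',rect(P,(.445,-.06),.09,.003,.02))
    for d in ('jamb_block','mallet','hinge_leaf','spring_pin'):
        g=cut_out(c,d)
        if g: q=P[g[0]['pixels']];q=q[~np.isnan(q[:,0])];print(d,round(g[0]['p'],2),len(q),cv2.minAreaRect((q[:,:2]*1000).astype(np.float32)),q.mean(0).round(4),np.percentile(q[:,2],[5,95]).round(3))
E
python3 m.py
```

```text
scene
blocktop (1638, array([479.5, 229.5]), array([121.3, 131. ]), 77.5, 'pca', np.float64(82.2), 'mean', array([0.4842, 0.2218, 0.0556]), 'zmed', np.float64(0.0558))
pin (41, array([503.8, 223.8]), array([16.6, 15. ]), 62.2, 'pca', np.float64(91.3), 'mean', array([0.5038, 0.2237, 0.0771]), 'zmed', np.float64(0.0778))
foot+block (2398, array([505. , 206.2]), array([182.1, 199.1]), 89.0, 'pca', np.float64(98.6), 'mean', array([0.4801, 0.2109, 0.047 ]), 'zmed', np.float64(0.0551))
handle (332, array([500.8, 423.5]), array([ 26.2, 108.8]), 75.8, 'pca', np.float64(168.2), 'mean', array([0.4998, 0.42  , 0.0395]), 'zmed', np.float64(0.0416))
head (142, array([564.3, 412. ]), array([38.2, 41.6]), 35.5, 'pca', np.float64(81.3), 'mean', array([0.5637, 0.4101, 0.0638]), 'zmed', np.float64(0.0645))
leaf (406, array([444.5, -59.4]), array([  9.2, 108.9]), 4.8, 'pca', np.float64(94.9), 'mean', array([ 0.4435, -0.0623,  0.096 ]), 'zmed', np.float64(0.0994))
stand foot (1007, array([464.1, -62.7]), array([135.2, 171. ]), 0.9, 'pca', np.float64(102.8), 'mean', array([ 0.4367, -0.0707,  0.0083]), 'z
[... 1401 characters left out ...]
ray([ 0.447 , -0.0553,  0.0976]), 'zmed', np.float64(0.0984))
stand foot (518, array([465.1, -61.7]), array([171.1, 124.5]), 88.3, 'pca', np.float64(92.5), 'mean', array([ 0.4491, -0.0531,  0.0071]), 'zmed', np.float64(0.0069))
jamb_block 0.78 1677 ((485.40301513671875, 232.25811767578125), (140.1366424560547, 137.3648681640625), 77.5411376953125) [0.4912 0.2305 0.0476] [0.008 0.061]
mallet 0.86 459 ((511.9891052246094, 419.8008728027344), (53.33706283569336, 165.433349609375), 89.60910034179688) [0.5213 0.4207 0.0461] [0.023 0.066]
hinge_leaf 0.44 156 ((447.2799072265625, -54.562618255615234), (20.9070987701416, 104.13795471191406), 4.627561092376709) [ 0.4484 -0.0534  0.0762] [0.028 0.102]
```

```bash
cat > go.py <<'E'
import sys
from h import *
def go(x,y,z,yaw):  # yaw: world angle (deg) of tool y; tool straight down
    s=state();q=s['tool_rot'];r0=R.from_quat([q[1],q[2],q[3],q[0]]);p=np.array(s['tool_pos'])
    a=np.radians(yaw);ty=np.array([np.cos(a),np.sin(a),0]);tz=np.array([0,0,-1.]);tx=np.cross(ty,tz)
    r1=R.from_matrix(np.stack([tx,ty,tz],1))
    d=r0.inv().apply(np.array([x,y,z])-p)/.5; w=(r0.inv()*r1).as_rotvec()/1.5
    print('t',round(s['time'],2),'pos',p.round(4),'F',s['contact_force'].round(1),'w',round(s['gripper_width'],3),'|',' '.join(f'{v:.4f}' for v in [*d,*w]))
if __name__=='__main__': go(*map(float,sys.argv[1:5]))
E
python3 go.py .567 .415 .16 78.7
```

```text
t 1.7 pos [0.241  0.5767 0.2313] F [-0.7 -0.4 -0.2] w 1.0 | -0.7263 -0.0469 0.1426 -0.0000 -0.0000 -0.1324
```

Request:
{"op": "jog_arm", "data": {
  "motion": "85 -0.726 -0.047 0.142 0 0 -0.132;85 -0.726 -0.047 0.142 0 0 -0.132;85 -0.726 -0.047 0.142 0 0 -0.132;85 -0.726 -0.047 0.142 0 0 -0.132;85 -0.726 -0.047 0.142 0 0 -0.132"
}}

```text
time: 2.33
tool_pos: [0.5153, 0.4405, 0.1717]
tool_rot: [0.0, 0.099, 0.995, 0.0]
contact_force: [-0.4, 1.6, 0.3]
gripper_width: 0.851
grasp_force: 0.0
```

```bash
python3 go.py .567 .415 .11 78.7
```

```text
t 2.33 pos [0.5153 0.4405 0.1717] F [-0.4  1.6  0.3] w 0.851 | -0.1113 -0.0297 0.1234 0.0004 0.0002 -0.0004
```

Request:
{"op": "jog_arm", "data": {
  "motion": "85 -0.1113 -0.03 0.123 0 0 0;85 -0.1113 -0.03 0.123 0 0 0;85 -0.1113 -0.03 0.123 0 0 0;85 -0.1113 -0.03 0.123 0 0 0;85 -0.1113 -0.03 0.123 0 0 0"
}}

```text
time: 2.95
tool_pos: [0.565, 0.4175, 0.1128]
tool_rot: [0.001, 0.098, 0.995, 0.001]
contact_force: [-0.1, 0.6, 0.3]
gripper_width: 0.85
grasp_force: 0.0
```

```bash
python3 go.py .567 .415 .019 78.7
python3 - <<'E'
from h import *
f=grab_frame('scene');P=cloud(f);save(f,'a.png')
cv2.imwrite('pics/a2.png',cv2.resize(f['color'][60:220,140:340,::-1],(800,640),interpolation=cv2.INTER_CUBIC)[:600])
print(place_of('scene','mallet_head')[:1],place_of('top','mallet_head')[:1])
E
```

```text
t 2.95 pos [0.565  0.4175 0.1128] F [-0.1  0.6  0.3] w 0.85 | -0.0045 -0.0045 0.1876 0.0015 0.0015 0.0009
[{'at': [0.5687, 0.4169, 0.0364], 'p': 0.66}] [{'at': [0.5677, 0.4153, 0.0309], 'p': 0.59}]
```

View pics/a2.png

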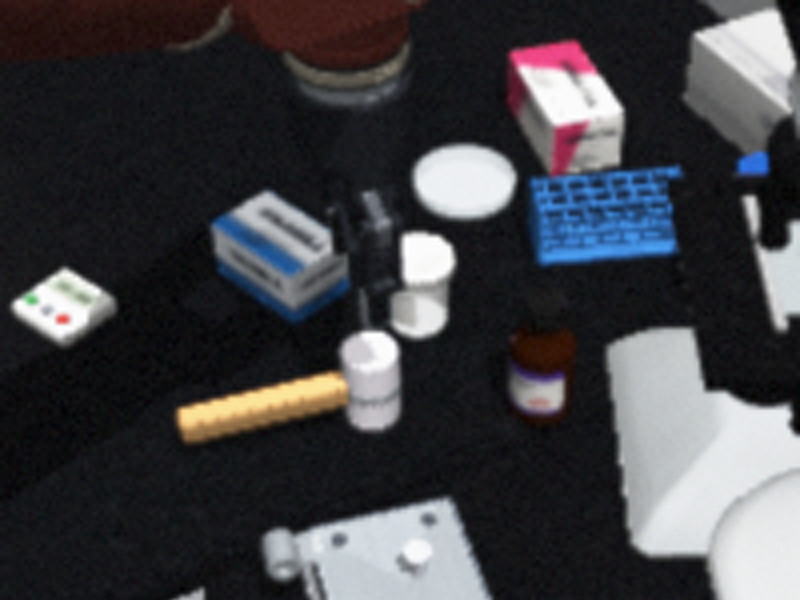

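The crop shows the fingers at (370,300), right above the mallet head at (370,360), so I'll descend and grip.

Request:
{"op": "jog_arm", "data": {
  "motion": "85 -0.006 -0.003 0.07 0.0015 0.0015 0.001;85 -0.006 -0.003 0.13 0.0015 0.0015 0.001;85 -0.006 -0.003 0.188 0.0015 0.0015 0.001;85 -0.006 -0.003 0.188 0.0015 0.0015 0.001;85 -0.006 -0.003 0.188 0.0015 0.0015 0.001"
}}

```text
time: 3.72
tool_pos: [0.5685, 0.4144, 0.018]
tool_rot: [-0.0, 0.099, 0.995, -0.0]
contact_force: [-0.3, 0.1, -0.1]
gripper_width: 0.849
grasp_force: 0.0
```

Request:
{"op": "jog_arm", "data": {
  "motion": "0 0 0 0 0 0 0;0 0 0 0 0 0 0;0 0 0 0 0 0 0;0 0 0 0 0 0 0;0 0 0 0 0 0 0"
}}

```text
time: 4.35
tool_pos: [0.5692, 0.4144, 0.0186]
tool_rot: [0.0, 0.1, 0.995, -0.0]
contact_force: [-0.4, -0.7, 6.2]
gripper_width: 0.48
grasp_force: 61.2
```

```bash
python3 go.py .505 .2255 .16 77.6
```

```text
t 4.35 pos [0.5692 0.4144 0.0186] F [-0.4 -0.7  6.2] w 0.48 | 0.0510 -0.3958 -0.2827 -0.0001 0.0001 0.0114
```

Request:
{"op": "jog_arm", "data": {
  "motion": "0 0 0 -0.12 0 0 0;0 0 0 -0.24 0 0 0;0 0.02 -0.12 -0.28 0 0 0.011;0 0.04 -0.24 -0.28 0 0 0.011;0 0.051 -0.36 -0.28 0 0 0.011"
}}

```text
time: 4.97
tool_pos: [0.5063, 0.241, 0.1565]
tool_rot: [-0.001, 0.107, 0.994, -0.001]
contact_force: [0.2, -0.9, -1.8]
gripper_width: 0.475
grasp_force: 61.9
```

```bash
python3 go.py .505 .2255 .125 77.6
```

```text
t 4.97 pos [0.5063 0.241  0.1565] F [ 0.2 -0.9 -1.8] w 0.475 | -0.0042 -0.0307 0.0631 -0.0018 -0.0016 0.0010
```

Request:
{"op": "jog_arm", "data": {
  "motion": "0 -0.003 -0.033 0.03 0 0 0.001;0 -0.003 -0.033 0.06 0 0 0.001;0 -0.003 -0.033 0.06 0 0 0.001;0 -0.003 -0.033 0.06 0 0 0.001;0 -0.003 -0.033 0.06 0 0 0.001"
}}

```text
time: 5.6
tool_pos: [0.506, 0.227, 0.1274]
tool_rot: [-0.001, 0.108, 0.994, -0.001]
contact_force: [-0.0, -0.4, -2.0]
gripper_width: 0.481
grasp_force: 62.1
```

```bash
python3 go.py .505 .2255 .125 77.6
python3 - <<'E'
from h import *
from m import rect
for c in('scene','top'):
    f=grab_frame(c);P=cloud(f)
    print(c,[(t,round(d['p'],2),np.round(d['at'],4).tolist()) for t in('mallet','mallet_head','spring_pin','jamb_hole') for d in place_of(c,t)[:1]])
    print(rect(P,(.505,.2255),.03,.13,.2),'blk',rect(P,(.495,.226),.1,.048,.064))
    if c=='scene': cv2.imwrite('pics/b.png',cv2.resize(f['color'][150:250,180:310,::-1],(780,600),interpolation=cv2.INTER_CUBIC))
E
```

```text
t 5.6 pos [0.506  0.227  0.1274] F [-0.  -0.4 -2. ] w 0.481 | 0.0013 -0.0035 0.0049 -0.0012 -0.0010 0.0002
scene [('mallet', 0.94, [0.505, 0.2287, 0.1114]), ('mallet_head', 0.84, [0.5046, 0.2291, 0.1442]), ('spring_pin', 0.52, [0.5061, 0.224, 0.0707]), ('jamb_hole', 0.65, [0.4297, 0.2444, 0.0562])]
(232, array([491.3, 224.6]), array([32.2, 57.7]), 7.0, 'pca', np.float64(95.2), 'mean', array([0.4888, 0.2195, 0.1625]), 'zmed', np.float64(0.1612)) blk (1499, array([479.6, 230.2]), array([123.3, 131. ]), 77.5, 'pca', np.float64(125.2), 'mean', array([0.481 , 0.2183, 0.0556]), 'zmed', np.float64(0.0558))
top [('mallet_head', 0.7, [0.5616, 0.0539, -0.0003]), ('spring_pin', 0.32, [0.6396, 0.4918, 0.0037]), ('jamb_hole', 0.82, [0.4274, 0.2411, 0.0596])]
0 blk (238, array([431.7, 226.6]), array([ 59.4, 128.5]), 17.0, 'pca', np.float64(134.6), 'mean', array([0.447 , 0.2028, 0.0551]), 'zmed', np.float64(0.0546))
```

View pics/b.png

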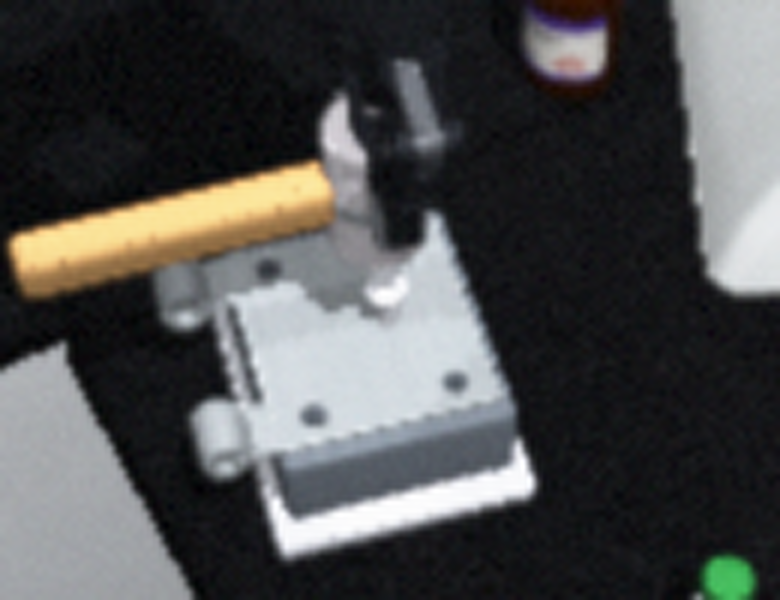

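The picture shows the mallet face just above the pin head (385,290), roughly centred on it. I'll press down next.

Request:
{"op": "jog_arm", "data": {
  "motion": "0 0.001 -0.005 0.03 0 0 0;0 0.001 -0.005 0.05 0 0 0;0 0.001 -0.005 0.065 0 0 0;0 0.001 -0.005 0.08 0 0 0;0 0.001 -0.005 0.092 0 0 0"
}}

```text
time: 6.72
tool_pos: [0.504, 0.2235, 0.0813]
tool_rot: [-0.002, 0.108, 0.994, -0.002]
contact_force: [-4.4, -2.4, 5.0]
gripper_width: 0.474
grasp_force: 62.8
```

Request:
{"op": "jog_arm", "data": {
  "motion": "0 0 0 0.004 0 0 0;0 0 0 0.008 0 0 0;0 0 0 0.01 0 0 0;0 0 0 0.012 0 0 0;0 0 0 0.012 0 0 0"
}}

```text
time: 7.35
tool_pos: [0.5043, 0.2236, 0.0775]
tool_rot: [-0.002, 0.108, 0.994, -0.002]
contact_force: [-9.2, -3.3, 15.0]
gripper_width: 0.481
grasp_force: 63.7
```

Request:
{"op": "jog_arm", "data": {
  "motion": "0 0 0 0.004 0 0 0;0 0 0 0.006 0 0 0;0 0 0 0.008 0 0 0;0 0 0 0.008 0 0 0;0 0 0 0.008 0 0 0"
}}

```text
time: 7.98
tool_pos: [0.5047, 0.2236, 0.0772]
tool_rot: [-0.002, 0.108, 0.994, -0.002]
contact_force: [-19.7, -7.7, 34.6]
gripper_width: 0.477
grasp_force: 65.4
```

Run:
```python
from h import *
f=grab_frame('scene')
print([(t,round(d['p'],2),np.round(d['at'],4).tolist()) for t in('mallet','mallet_head','spring_pin','jamb_hole') for d in place_of('scene',t)[:1]])
cv2.imwrite('pics/c.png',cv2.resize(f['color'][160:250,190:310,::-1],(800,600),interpolation=cv2.INTER_CUBIC))
```

```text
[('mallet', 0.88, [0.5055, 0.2292, 0.0603]), ('mallet_head', 0.95, [0.5057, 0.2246, 0.0915]), ('jamb_hole', 0.67, [0.4307, 0.2439, 0.0551])]
```

View pics/c.png

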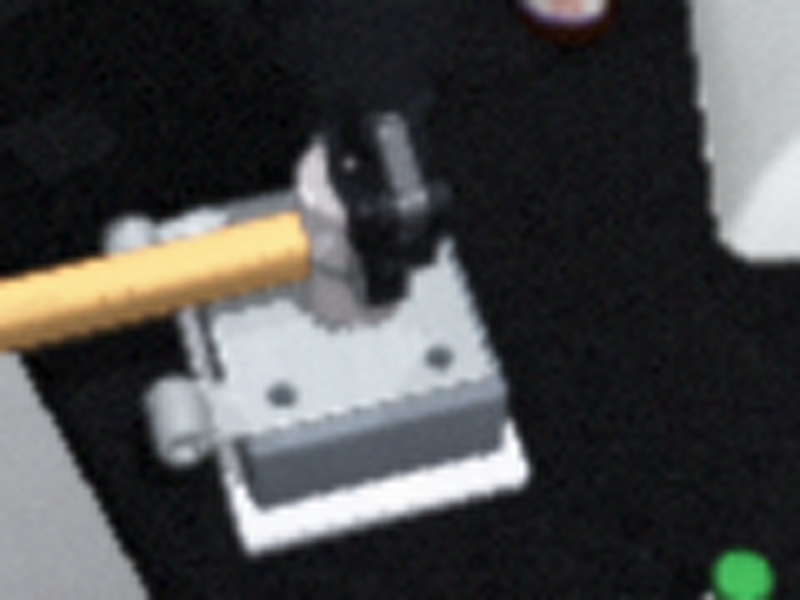

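The mallet face sits flat with the pin head hidden under it. The descent stalled at 34 N at the expected height, so the pin should be home. I'll lift and take the mallet back.

Request:
{"op": "jog_arm", "data": {
  "motion": "0 0 0 -0.06 0 0 0;0 0 0 -0.15 0 0 0;0 0 0.05 -0.17 0 0 0;0 -0.02 0.17 -0.17 0 0 0;0 -0.03 0.29 -0.17 0 0 0"
}}

```text
time: 8.85
tool_pos: [0.5516, 0.3636, 0.1556]
tool_rot: [-0.0, 0.109, 0.994, -0.001]
contact_force: [0.4, -0.3, -2.3]
gripper_width: 0.478
grasp_force: 62.2
```

```bash
python3 go.py .566 .4155 .03 78.7
python3 - <<'E'
from h import *
from m import rect
for c in('scene','top'):
    f=grab_frame(c);P=cloud(f)
    print(c,[(t,round(d['p'],2),np.round(d['at'],4).tolist()) for t in('spring_pin','jamb_hole') for d in place_of(c,t)[:1]])
    q=P.reshape(-1,3);q=q[np.hypot(q[:,0]-.505,q[:,1]-.2255)<.006];print(len(q),np.median(q[:,2]) if len(q) else 0)
    q=P.reshape(-1,3);d=np.hypot(q[:,0]-.505,q[:,1]-.2255);q=q[(d>.018)&(d<.035)];print(len(q),np.median(q[:,2]) if len(q) else 0)
E
```

```text
t 8.85 pos [0.5516 0.3636 0.1556] F [ 0.4 -0.3 -2.3] w 0.478 | -0.0058 0.1080 0.2511 -0.0008 -0.0005 -0.0142
scene [('spring_pin', 0.46, [0.5061, 0.2227, 0.0539]), ('jamb_hole', 0.79, [0.43, 0.2446, 0.0561])]
15 0.0595711005681826
356 0.056036540883510844
top [('spring_pin', 0.5, [0.6437, 0.4905, 0.0026])]
12 0.05840898059199151
299 0.053967279980014604
```

The pin is home: its head top is about 4 mm above the leaf.

Request:
{"op": "jog_arm", "data": {
  "motion": "0 -0.005 0.105 0.06 0 0 -0.014;0 -0.005 0.105 0.15 0 0 -0.014;0 -0.005 0.105 0.23 0 0 -0.014;0 -0.005 0.105 0.262 0 0 -0.014;0 -0.005 0.105 0.268 0 0 -0.014"
}}

```text
time: 9.78
tool_pos: [0.5635, 0.4117, 0.0209]
tool_rot: [-0.002, 0.098, 0.995, -0.001]
contact_force: [0.2, -0.4, -1.6]
gripper_width: 0.477
grasp_force: 62.7
```

```bash
python3 go.py .566 .4155 .0185 78.7
```

```text
t 9.78 pos [0.5635 0.4117 0.0209] F [ 0.2 -0.4 -1.6] w 0.477 | -0.0033 0.0085 0.0047 -0.0021 -0.0022 -0.0000
```

Request:
{"op": "jog_arm", "data": {
  "motion": "0 0 0 0.003 -0.002 -0.002 0;0 0 0 0.005 -0.002 -0.002 0;0 0 0 0.005 -0.002 -0.002 0;85 0 0 0.005 -0.002 -0.002 0;85 0 0 0.005 -0.002 -0.002 0"
}}

```text
time: 10.4
tool_pos: [0.5644, 0.413, 0.0198]
tool_rot: [0.001, 0.098, 0.995, 0.001]
contact_force: [-0.5, 0.2, -0.2]
gripper_width: 0.852
grasp_force: 0.0
```

Request:
{"op": "jog_arm", "data": {
  "motion": "85 0 0 0 0 0 0;85 0 0 -0.06 0 0 0;85 0 0 -0.18 0 0 0;85 0 0 -0.3 0 0 0;85 0 0 -0.4 0 0 0"
}}

```text
time: 11.02
tool_pos: [0.564, 0.4128, 0.2222]
tool_rot: [0.001, 0.098, 0.995, 0.001]
contact_force: [-0.8, 0.3, 0.6]
gripper_width: 0.849
grasp_force: 0.0
```

```bash
python3 go.py .446 -.0575 .20 4.7
python3 - <<'E'
from h import *
for c in('scene','top'):
    print(c,[(t,round(d['p'],2),np.round(d['at'],4).tolist()) for t in('mallet','mallet_head','hinge_leaf','leaf_stand') for d in place_of(c,t)[:1]])
E
```

```text
t 11.03 pos [0.564  0.4128 0.2222] F [-0.8  0.3  0.6] w 0.849 | 0.0482 -0.9687 0.0418 0.0025 0.0005 0.8617
scene [('mallet', 0.77, [0.5501, 0.3665, 0.1359]), ('mallet_head', 0.8, [0.5512, 0.3644, 0.1731]), ('hinge_leaf', 0.56, [0.4465, -0.0619, 0.0273]), ('leaf_stand', 0.62, [0.4423, -0.0598, -0.0012])]
top [('mallet', 0.63, [0.551, 0.3663, 0.1315]), ('mallet_head', 0.52, [0.5519, 0.364, 0.1642]), ('hinge_leaf', 0.64, [0.4434, -0.06, 0.0235]), ('leaf_stand', 0.62, [0.4448, -0.0556, -0.0022])]
```

Request:
{"op": "jog_arm", "data": {
  "motion": "70 0.048 -0.968 0.042 0.002 0 0.862;70 0.048 -0.968 0.042 0.002 0 0.862;70 0.048 -0.968 0.042 0.002 0 0.862;70 0.048 -0.968 0.042 0.002 0 0.862;70 0.048 -0.968 0.042 0.002 0 0.862"
}}

```text
time: 12.05
tool_pos: [0.4862, 0.108, 0.2033]
tool_rot: [-0.001, 0.539, 0.842, -0.001]
contact_force: [1.0, -0.9, 0.8]
gripper_width: 0.697
grasp_force: 0.0
```

```bash
python3 go.py .446 -.0575 .16 4.7
python3 - <<'E'
from h import *
for c in('scene','top'):
    grab_frame(c)
    print(c,[(t,round(d['p'],2),np.round(d['at'],4).tolist()) for t in('mallet','mallet_head','hinge_leaf') for d in place_of(c,t)[:1]])
E
```

```text
t 12.05 pos [0.4862 0.108  0.2033] F [ 1.  -0.9  0.8] w 0.697 | -0.2670 -0.2110 0.0874 -0.0021 0.0005 0.2328
scene [('mallet', 0.57, [0.5631, 0.4149, -0.0014]), ('mallet_head', 0.57, [0.5663, 0.4127, 0.0334]), ('hinge_leaf', 0.64, [0.4458, -0.06, 0.029])]
top [('mallet', 0.6, [0.5628, 0.4186, 0.0001]), ('mallet_head', 0.96, [0.5643, 0.4114, 0.0292]), ('hinge_leaf', 0.54, [0.4404, -0.0617, 0.024])]
```

Request:
{"op": "jog_arm", "data": {
  "motion": "70 -0.267 -0.211 0.087 -0.002 0 0.233;70 -0.267 -0.211 0.087 -0.002 0 0.233;70 -0.267 -0.211 0.087 -0.002 0 0.233;70 -0.267 -0.211 0.087 -0.002 0 0.233;70 -0.267 -0.211 0.087 -0.002 0 0.233"
}}

```text
time: 13.08
tool_pos: [0.4491, -0.0552, 0.162]
tool_rot: [0.001, 0.675, 0.738, 0.001]
contact_force: [0.7, -0.4, -0.7]
gripper_width: 0.701
grasp_force: 0.0
```

```bash
python3 go.py .4455 -.0585 .069 4.7
python3 - <<'E'
from h import *
f=grab_frame('scene')
cv2.imwrite('pics/d.png',cv2.resize(f['color'][250:370,230:340,::-1],(550,600),interpolation=cv2.INTER_CUBIC))
E
```

```text
t 13.07 pos [ 0.4491 -0.0552  0.162 ] F [ 0.7 -0.4 -0.7] w 0.701 | -0.0060 -0.0083 0.1861 0.0018 0.0000 0.0044
```

View pics/d.png

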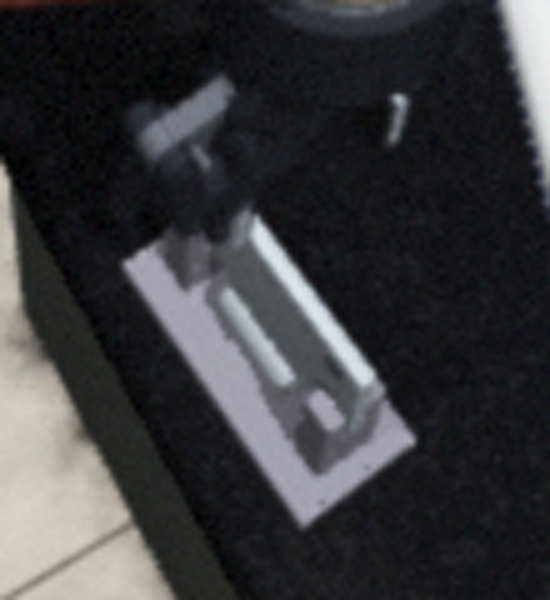

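```bash
cat >> h.py <<'E'
def proj(f,p):
    c=np.linalg.inv(f['world_from_camera'])@np.append(p,1);s=np.array([c[0],-c[1]])/-c[2];s*=1+f['k1']*(s@s)
    return f['intrinsics'][:2,:2]@s+f['intrinsics'][:2,2]
E
python3 - <<'E'
from h import *
f=grab_frame('scene');P=cloud(f)
for p in([.4491,-.0552,.162],[.446,-.0585,.1],[.446,-.0585,.162]):
    print(((proj(f,p)-[230,250])*5).round())
for t in ('hinge_leaf',):print(place_of('scene',t)[:1],place_of('top',t)[:1])
q=P.reshape(-1,3);q=q[(np.hypot(q[:,0]-.446,q[:,1]+.058)<.09)&(q[:,2]>.135)&(q[:,2]<.26)]
print(len(q),q.min(0),q.max(0),q.mean(0))
g=grab_frame('top');Q=cloud(g);print([d for d in place_of('top','hinge_leaf')[:1]])
q=Q.reshape(-1,3);q=q[(np.hypot(q[:,0]-.446,q[:,1]+.058)<.09)&(q[:,2]>.135)&(q[:,2]<.26)]
print(len(q),q.min(0),q.max(0),q.mean(0))
E
```

```text
[295. 179.]
[281. 259.]
[293. 191.]
[{'at': [0.4477, -0.0608, 0.0259], 'p': 0.57}] [{'at': [0.4404, -0.0617, 0.024], 'p': 0.54}]
636 [ 0.38131879 -0.07565112  0.1684418 ] [ 0.51636083 -0.04251085  0.25998544] [ 0.43180059 -0.06459029  0.2249707 ]
[{'at': [0.4407, -0.0607, 0.0257], 'p': 0.62}]
117 [ 0.4129559  -0.05964421  0.17006617] [ 0.51453794 -0.03458114  0.25971964] [ 0.48859134 -0.04243691  0.22497305]
```

The fingers straddle the plate, with tips at about (195,235) and (395,130). The projected TCP at (295,179) agrees with this, so I'll descend and grip.

Request:
{"op": "jog_arm", "data": {
  "motion": "70 -0.006 -0.008 0.06 0.0018 0 0.004;70 -0.006 -0.008 0.12 0.0018 0 0.004;70 -0.006 -0.008 0.18 0.0018 0 0.004;70 -0.006 -0.008 0.186 0.0018 0 0.004;70 -0.006 -0.008 0.186 0.0018 0 0.004"
}}

```text
time: 14.0
tool_pos: [0.4456, -0.0592, 0.0696]
tool_rot: [0.0, 0.678, 0.736, -0.0]
contact_force: [-0.2, 0.1, -0.0]
gripper_width: 0.699
grasp_force: 0.0
```

Request:
{"op": "jog_arm", "data": {
  "motion": "0 0 0 0 0 0 0;0 0 0 0 0 0 0;0 0 0 0 0 0 0;0 0 0 0 0 0 0;0 0 0 0 0 0 0"
}}

```text
time: 14.62
tool_pos: [0.4455, -0.0595, 0.0697]
tool_rot: [0.001, 0.678, 0.735, -0.0]
contact_force: [-1.5, 0.4, 6.2]
gripper_width: 0.085
grasp_force: 59.6
```

```bash
python3 go.py .4455 -.0585 .14 4.7;python3 - <<'E'
from plant import *
s=state();print(s['ft_torque'],s['grasp_force'])
E
```

```text
t 14.62 pos [ 0.4455 -0.0595  0.0697] F [-1.5  0.4  6.2] w 0.085 | 0.0018 0.0001 -0.1405 0.0003 0.0006 -0.0004
[0.03076123 0.38707927 0.02209823] 59.55697953701019
```

Request:
{"op": "jog_arm", "data": {
  "motion": "0 0 0 -0.03 0 0 0;0 0 0 -0.08 0 0 0;0 0 0 -0.16 0 0 0;0 0 0 -0.24 0 0 0;0 0 0 -0.26 0 0 0"
}}

```text
time: 15.25
tool_pos: [0.4465, -0.0596, 0.202]
tool_rot: [0.003, 0.678, 0.735, 0.001]
contact_force: [-0.6, 0.5, -1.8]
gripper_width: 0.085
grasp_force: 59.2
```

```bash
python3 go.py .4285 .243 .195 -12.4
```

```text
t 15.25 pos [ 0.4465 -0.0596  0.202 ] F [-0.6  0.5 -1.8] w 0.085 | 0.6062 0.0134 0.0126 0.0035 0.0012 0.1986
```

Request:
{"op": "jog_arm", "data": {
  "motion": "0 0.08 0.002 0.003 0.003 0.001 0.04;0 0.2 0.005 0.006 0.003 0.001 0.1;0 0.32 0.008 0.01 0.003 0.001 0.16;0 0.44 0.01 0.012 0.003 0.001 0.198;0 0.54 0.013 0.012 0.003 0.001 0.198"
}}

```text
time: 15.88
tool_pos: [0.428, 0.2122, 0.1906]
tool_rot: [-0.002, 0.779, 0.627, -0.003]
contact_force: [1.0, -0.8, -2.1]
gripper_width: 0.083
grasp_force: 59.0
```

```bash
python3 go.py .4285 .243 .16 -12.4
```

```text
t 15.88 pos [0.428  0.2122 0.1906] F [ 1.  -0.8 -2.1] w 0.083 | 0.0604 -0.0116 0.0613 -0.0048 0.0008 0.0010
```

Request:
{"op": "jog_arm", "data": {
  "motion": "0 0.03 -0.005 0.02 -0.002 0 0.001;0 0.058 -0.01 0.05 -0.004 0 0.001;0 0.058 -0.01 0.052 -0.004 0 0.001;0 0.058 -0.01 0.052 -0.004 0 0.001;0 0.058 -0.01 0.052 -0.004 0 0.001"
}}

```text
time: 16.5
tool_pos: [0.4313, 0.2391, 0.1672]
tool_rot: [0.001, 0.78, 0.626, 0.001]
contact_force: [-0.5, 0.3, -1.6]
gripper_width: 0.081
grasp_force: 58.9
```

```bash
cat > look.py <<'E'
import sys
from h import *
from m import rect
from scipy.optimize import least_squares
f={c:grab_frame(c) for c in('scene','top')};P={c:cloud(f[c]) for c in f}
s=state();p=np.array(s['tool_pos']);q=s['tool_rot'];print(s['time'],p.round(4),R.from_quat([q[1],q[2],q[3],q[0]]).as_matrix()[:,1:].round(4).tolist())
for c in f:
    print(c,[(t,round(d['p'],2),np.round(d['at'],4).tolist()) for t in('hinge_leaf','jamb_hole','jamb_block') for d in place_of(c,t)[:1]])
    zt=p[2]+.03
    print(' leaf',rect(P[c],p[:2],.08,zt-.045,zt+.006))
    print(' leaftop',rect(P[c],p[:2],.08,zt-.008,zt+.006))
    print(' blk',rect(P[c],(.495,.226),.1,.048,.064))
    print(' kn',rect(P[c],(.443,.18),.0,.048,.075), rect(P[c],(.418,.2018),.02,.03,.075), rect(P[c],(.437,.284),.02,.03,.075))
a=f['scene']['color'][145:255,180:310,::-1]
cv2.imwrite('pics/'+sys.argv[1],cv2.resize(a,(700,592),interpolation=cv2.INTER_CUBIC))
np.savez('last.npz',s=P['scene'],t=P['top'])
E
python3 look.py e.png; python3 go.py .4285 .243 .16 -12.4
```

```text
16.6 [0.4313 0.2393 0.1674] [[0.9763, 0.0024], [-0.2164, 0.0003], [0.0023, -1.0]]
scene [('hinge_leaf', 0.5, [0.4349, 0.2406, 0.1261]), ('jamb_hole', 0.87, [0.4305, 0.2462, 0.0575]), ('jamb_block', 0.84, [0.4963, 0.2254, -0.0024])]
 leaf (289, array([429.9, 227.2]), array([33.3, 84. ]), 3.8, 'pca', np.float64(77.0), 'mean', array([0.426 , 0.2192, 0.1884]), 'zmed', np.float64(0.1937))
 leaftop (171, array([429.5, 227.2]), array([32.5, 83.9]), 3.8, 'pca', np.float64(76.7), 'mean', array([0.4275, 0.2242, 0.1971]), 'zmed', np.float64(0.1978))
 blk (1610, array([479.3, 229.6]), array([121.7, 130.7]), 77.5, 'pca', np.float64(47.5), 'mean', array([0.4862, 0.22  , 0.0557]), 'zmed', np.float64(0.0558))
 kn 0 (140, array([421.8, 201.2]), array([25.9, 31.2]), 72.1, 'pca', np.float64(168.3), 'mean', array([0.42  , 0.1996, 0.0594]), 'zmed', np.float64(0.0599)) (47, array([431.2, 279.8]), array([24.1, 13.8]), 82.7, 'pca', np.float64(88.3), 'mean', array([0.4291, 0.2774, 0.0587]), 'zmed', np.float64(0.0612))
top [('jamb_hole', 0.58, [0.4265, 0.2419, 0.0561]), ('jamb_block', 0.85, [0.4915, 0.2248, 0.0027])]
 leaf 1
 leaftop 1
 blk (820, array([496.1, 230.2]), array([119.4, 103.2]), 76.4, 'pca', np.float64(101.7), 'mean', array([0.5116, 0.2358, 0.0538]), 'zmed', np.float64(0.0538))
 kn 0 1 0
t 16.9 pos [0.4309 0.2398 0.1669] F [-0.2 -0.2 -3. ] w 0.084 | 0.0052 -0.0060 0.0138 0.0010 -0.0003 -0.0004
```

View pics/e.png

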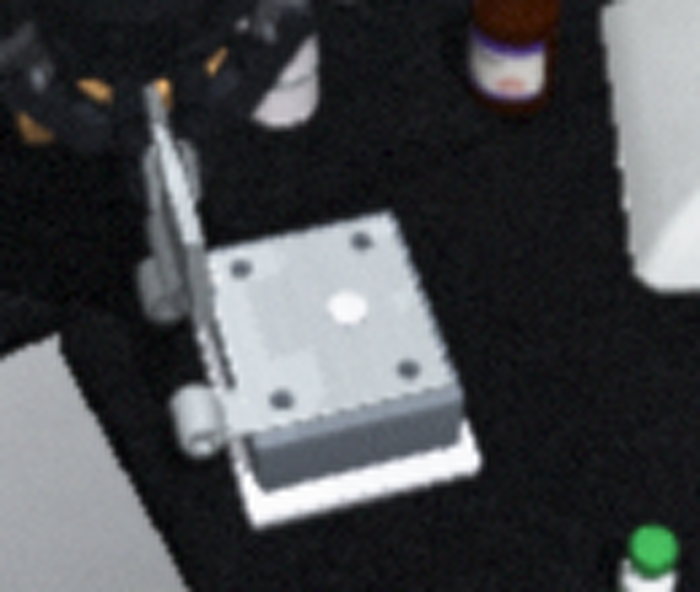

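The leaf hangs upright above the knuckle line: its plate runs from (155,95) to (205,330), and the near jamb knuckle is at (200,420). The pin is home at (345,307). I'll fit the plate and the knuckle in one frame to align them.

```bash
cat > fit.py <<'E'
from h import *
from scipy.optimize import least_squares
f=grab_frame('scene');P=cloud(f).reshape(-1,3)
s=state();p=np.array(s['tool_pos']);print(round(s['time'],2),p.round(4),s['contact_force'].round(1))
a=np.radians(-12.45);ex=np.array([np.cos(a),np.sin(a)]);ey=np.array([-ex[1],ex[0]]);h=np.array([.4273,.241])
uv=np.stack([(P[:,:2]-h)@ex,(P[:,:2]-h)@ey,P[:,2]],1)*1000
def sel(u0,u1,v0,v1,z0,z1): return uv[(uv[:,0]>u0)&(uv[:,0]<u1)&(uv[:,1]>v0)&(uv[:,1]<v1)&(uv[:,2]>z0)&(uv[:,2]<z1)]
def circ(q,z=None): return least_squares(lambda x:np.hypot(q[:,0]-x[0],q[:,2]-x[1])-11,[0,q[:,2].mean()-5],loss='soft_l1')
k=sel(-16,12,-50,-30,40,72);r=circ(k);print('near knuckle axis u,z',r.x.round(2),len(k),np.abs(r.fun).mean().round(2))
kk=sel(-14,3,-62,-20,40,72);print(' v range',np.percentile(kk[:,1],[1,99]).round(1))
z0=(p[2]-.0447)*1000
t=sel(-20,20,-70,70,z0+28,z0+72);t=t[t[:,1]<-14]; print('plate pts u',np.percentile(t[:,0],[5,25,50,75,95]).round(1),'v',np.percentile(t[:,1],[1,5]).round(1),'zmax',np.percentile(t[:,2],98).round(1),len(t))
t=t[t[:,2]<z0+68]; A=np.c_[np.ones(len(t)),t[:,1],t[:,2]-z0]
r=least_squares(lambda x:A@x-t[:,0],[-4,0,0],loss='soft_l1',f_scale=1.);print('face u0, du/dv, du/dz',r.x.round(3),len(t))
n=sel(-20,20,-21,21,z0-14,z0+14)
if len(n)>10: r=circ(n);print('leaf knuckle u,z-z0',(r.x-[0,z0]).round(2),len(n),'v',np.percentile(n[:,1],[2,98]).round(1))
n=sel(-20,20,-40,40,z0-14,z0+14);
if len(n)>10:print('v',np.percentile(n[:,1],[2,98]).round(1))
E
python3 fit.py; python3 go.py .4268 .241 .150 -12.45
```

```text
16.95 [0.4308 0.2399 0.1668] [ 0.2 -0.  -2. ]
near knuckle axis u,z [-0.97 55.11] 81 1.32
 v range [-51.9 -26.4]
plate pts u [-0.5 -0.3  1.2  4.4  6.7] v [-55.7 -55.4] zmax 193.1 75
face u0, du/dv, du/dz [-2.455 -0.107 -0.014] 65
leaf knuckle u,z-z0 [4.51 1.68] 55 v [-19.5  20.3]
v [-22.7  20.7]
t 16.95 pos [0.4308 0.2399 0.1668] F [ 0.2 -0.  -2. ] w 0.084 | 0.0005 -0.0084 0.0336 0.0009 -0.0002 0.0002
```

Request:
{"op": "jog_arm", "data": {
  "motion": "0 0 -0.004 0.015 0.0009 0 0;0 0 -0.0084 0.03 0.0009 0 0;0 0 -0.0084 0.033 0.0009 0 0;0 0 -0.0084 0.033 0.0009 0 0;0 0 -0.0084 0.033 0.0009 0 0"
}}

```text
time: 17.58
tool_pos: [0.4269, 0.2408, 0.1505]
tool_rot: [-0.0, 0.78, 0.626, 0.0]
contact_force: [-0.3, -0.0, -2.2]
gripper_width: 0.085
grasp_force: 59.0
```

```bash
for i in 1 2 3; do python3 fit.py; done; python3 go.py .4268 .241 .120 -12.45
```

```text
17.62 [0.427  0.2408 0.1505] [ 1.5 -0.7 -2.4]
near knuckle axis u,z [-0.8  54.97] 79 1.22
 v range [-52.  -25.9]
plate pts u [-4.6 -4.3 -2.7  0.5  2.8] v [-55.3 -55.1] zmax 176.9 72
face u0, du/dv, du/dz [-8.373 -0.114  0.017] 66
leaf knuckle u,z-z0 [-0.08  1.14] 57 v [-20.8  20. ]
v [-23.2  19.5]
17.68 [0.427  0.2408 0.1506] [-0.3 -1.3 -2.2]
near knuckle axis u,z [-1.26 55.31] 81 1.43
 v range [-51.8 -27.6]
plate pts u [-4.6 -4.3 -2.4  0.5  2.8] v [-55.7 -54.9] zmax 175.6 69
face u0, du/dv, du/dz [-8.379 -0.113  0.02 ] 64
leaf knuckle u,z-z0 [0.22 1.24] 54 v [-20.3  19. ]
v [-23.3  20.8]
17.73 [0.427  0.2408 0.1505] [-0.6 -0.8 -2.1]
near knuckle axis u,z [-1.13 55.16] 81 1.31
 v range [-51.9 -26.1]
plate pts u [-4.5 -4.3 -2.4  0.5  3. ] v [-55.2 -54.9] zmax 176.2 71
face u0, du/dv, du/dz [-7.455e+00 -1.090e-01  3.000e-03] 64
leaf knuckle u,z-z0 [0.06 0.84] 53 v [-19.6  19. ]
v [-22.6  20. ]
t 17.73 pos [0.427  0.2408 0.1505] F [-0.6 -0.8 -2.1] w 0.08 | 0.0003 -0.0004 0.0611 0.0003 -0.0004 0.0002
```

```bash
cat > fit2.py <<'E'
from h import *
from scipy.optimize import least_squares
s=state();p=np.array(s['tool_pos']);print(round(s['time'],2),p.round(4),s['contact_force'].round(1))
P=np.concatenate([cloud(grab_frame('scene')).reshape(-1,3) for _ in range(4)])
a=np.radians(-12.45);ex=np.array([np.cos(a),np.sin(a)]);ey=np.array([-ex[1],ex[0]]);h=np.array([.4273,.241])
uv=np.stack([(P[:,:2]-h)@ex,(P[:,:2]-h)@ey,P[:,2]],1)*1000
z0=(p[2]-.0447)*1000
def fit(n,v0,v1,zc,umax):
    q=uv[(uv[:,0]>-17)&(uv[:,0]<umax)&(uv[:,1]>v0)&(uv[:,1]<v1)&(uv[:,2]>zc-14)&(uv[:,2]<zc+14)]
    if len(q)<20: print(n,len(q));return
    r=least_squares(lambda x:np.hypot(q[:,0]-x[0],q[:,2]-x[1])-11,[0,zc],loss='soft_l1',f_scale=.5)
    print(n,'u,z',r.x.round(2),'dz',(r.x[1]-zc).round(2),len(q),np.abs(r.fun).mean().round(2),'u5',np.percentile(q[:,0],3).round(1))
for um in(0,4):
    fit('near',-49,-30,54,um);fit('far',30,49,54,um);fit('leaf',-20,20,z0,um)
for n,lo,hi in(('L',-54,-40),('M',-40,-26),('R',26,52)):
    q=uv[(abs(uv[:,0])<9)&(uv[:,1]>lo)&(uv[:,1]<hi)&(uv[:,2]>z0+24)&(uv[:,2]<z0+68)];print('plate',n,len(q),np.percentile(q[:,0],[10,50,90]).round(1) if len(q) else '')
def vend(zc): 
    q=uv[(abs(uv[:,0])<10)&(abs(uv[:,2]-zc)<8)];return q
q=vend(54);q=q[(q[:,1]<-40)&(q[:,1]>-60)&(q[:,0]<4)];print('near end v',np.percentile(q[:,1],[2,5,20]).round(1))
q=vend(z0);q=q[(q[:,1]<0)&(q[:,1]>-30)];print('leaf kn end v',np.percentile(q[:,1],[2,5,20]).round(1))
q=vend(z0+45);q=q[(q[:,1]<-40)&(q[:,1]>-65)];print('plate end v',np.percentile(q[:,1],[2,5,20]).round(1))
E
python3 fit2.py
```

```text
17.73 [0.427  0.2408 0.1505] [-0.6 -0.8 -2.1]
near u,z [-0.4  55.54] dz 1.54 162 1.3 u5 -12.0
far u,z [-0.43 55.83] dz 1.83 34 0.43 u5 -11.6
leaf u,z [  0.11 107.17] dz 1.34 192 0.7 u5 -11.2
near u,z [-0.89 55.12] dz 1.12 212 1.38 u5 -12.0
far u,z [-0.43 55.83] dz 1.83 34 0.43 u5 -11.6
leaf u,z [  0.11 107.17] dz 1.34 192 0.7 u5 -11.2
plate L 115 [-4.5 -2.7  2.7]
plate M 30 [-4.9 -4.5 -4.4]
plate R 0 
near end v [-51.9 -51.8 -51.2]
leaf kn end v [-23.8 -23.2 -22.3]
plate end v [-55.6 -55.4 -54.9]
```

Request:
{"op": "jog_arm", "data": {
  "motion": "0 0.0005 -0.001 0.015 0.0003 0 0;0 0.0005 -0.001 0.035 0.0003 0 0;0 0.0005 -0.001 0.055 0.0003 0 0;0 0.0005 -0.001 0.07 0.0003 0 0;0 0.0005 -0.001 0.07 0.0003 0 0"
}}

```text
time: 18.55
tool_pos: [0.4256, 0.2409, 0.114]
tool_rot: [-0.001, 0.78, 0.626, -0.001]
contact_force: [-0.4, -0.7, -3.2]
gripper_width: 0.076
grasp_force: 59.0
```

```bash
python3 fit2.py; python3 go.py .4266 .241 .0987 -12.45
```

```text
18.55 [0.4256 0.2409 0.114 ] [-0.4 -0.7 -3.2]
near u,z [-0.16 55.67] dz 1.67 151 1.31 u5 -11.9
far 19
leaf u,z [-0.47 72.23] dz 2.89 174 0.79 u5 -12.3
near u,z [-0.78 55.04] dz 1.04 187 1.46 u5 -11.9
far 19
leaf u,z [-0.47 72.23] dz 2.89 174 0.79 u5 -12.3
plate L 118 [-5.4 -2.6  2.1]
plate M 30 [-5.8 -5.3 -4.8]
plate R 0 
near end v [-52.  -51.7 -51.2]
leaf kn end v [-29.  -28.7 -23.4]
plate end v [-55.6 -55.2 -54.7]
t 18.75 pos [0.4267 0.2413 0.1157] F [ 1.1  0.5 -2.4] w 0.084 | -0.0006 -0.0000 0.0341 0.0002 -0.0005 0.0002
```

Request:
{"op": "jog_arm", "data": {
  "motion": "0 -0.0003 0 0.008 0.0002 0 0;0 -0.0003 0 0.016 0.0002 0 0;0 -0.0003 0 0.024 0.0002 0 0;0 -0.0003 0 0.031 0.0002 0 0;0 -0.0003 0 0.034 0.0002 0 0"
}}

```text
time: 19.38
tool_pos: [0.426, 0.2409, 0.0978]
tool_rot: [-0.001, 0.779, 0.626, -0.0]
contact_force: [0.0, -0.7, -2.3]
gripper_width: 0.083
grasp_force: 59.0
```

Request:
{"op": "jog_arm", "data": {
  "motion": "0 0 0 0 0 0 0;0 0 0 0 0 0 0;0 0 0 0 0 0 0;0 0 0 0 0 0 0;0 0 0 0 0 0 0"
}}

```text
time: 20.0
tool_pos: [0.4263, 0.241, 0.0983]
tool_rot: [-0.0, 0.78, 0.626, -0.0]
contact_force: [-0.2, 0.2, -2.9]
gripper_width: 0.078
grasp_force: 59.0
```

```bash
python3 fit2.py; python3 go.py .4266 .241 .0987 -12.45
python3 - <<'E'
from h import *
f=grab_frame('scene')
for t in('hinge_leaf','jamb_hole','mallet','stain_bottle','swab_box','sample_cup','control_vial'): grab_frame('top'); print(t,[np.round(d[0]['at'],3).tolist() for d in(place_of('scene',t),place_of('top',t)) if d])
cv2.imwrite('pics/g.png',cv2.resize(f['color'][160:240,190:290,::-1],(750,600),interpolation=cv2.INTER_CUBIC))
E
```

```text
20.0 [0.4263 0.241  0.0983] [-0.2  0.2 -2.9]
near u,z [ 1.14 58.29] dz 4.29 117 1.23 u5 -12.1
far 0
leaf u,z [-0.62 54.97] dz 1.41 171 0.7 u5 -12.1
near u,z [ 0.97 58.17] dz 4.17 128 1.58 u5 -12.0
far 0
leaf u,z [-0.62 54.97] dz 1.41 171 0.7 u5 -12.1
plate L 112 [-5.2 -3.4  1.7]
plate M 22 [-5.6 -5.2 -5. ]
plate R 0 
near end v [-52.  -51.8 -51. ]
leaf kn end v [-28.6 -28.5 -23.4]
plate end v [-55.2 -55.1 -54.3]
t 20.2 pos [0.4262 0.241  0.0982] F [ 1.   0.1 -1. ] w 0.082 | 0.0002 0.0007 -0.0010 -0.0006 -0.0002 0.0002
hinge_leaf [[0.428, 0.243, 0.057]]
jamb_hole [[0.43, 0.246, 0.057], [0.426, 0.242, 0.059]]
mallet [[0.565, 0.417, -0.001], [0.563, 0.418, -0.002]]
stain_bottle [[0.683, 0.355, -0.0], [0.68, 0.36, 0.004]]
swab_box [[0.567, 0.586, 0.0]]
sample_cup [[0.644, 0.493, -0.002], [0.643, 0.489, 0.003]]
control_vial [[0.565, 0.054, -0.003], [0.564, 0.054, -0.001]]
```

View pics/g.png

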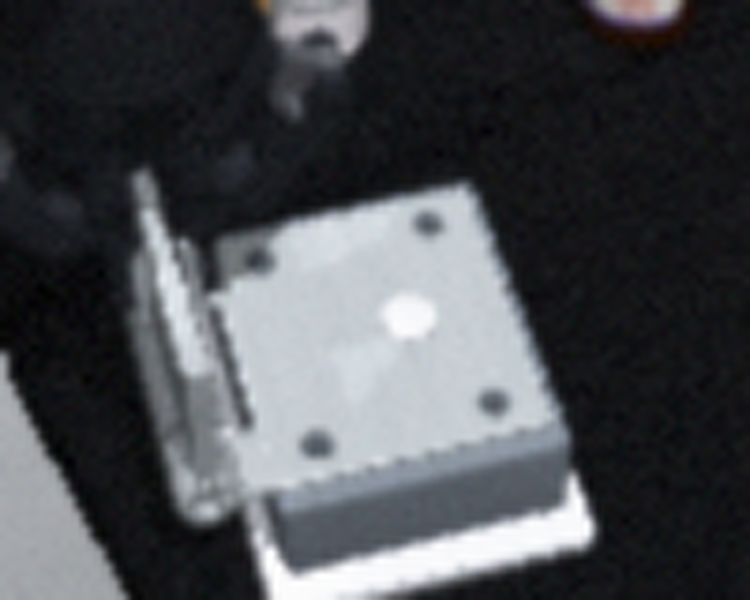

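The leaf is seated between the knuckles with the plate upright at (170,290). The knuckles are in line and the only force is the leaf's weight. I'll make a last 0.5 mm trim, let it settle, and hand in.

Request:
{"op": "jog_arm", "data": {
  "motion": "0 0 0.0004 -0.001 -0.0004 0 0;0 0 0.0004 -0.001 -0.0004 0 0;0 0 0.0004 -0.001 -0.0004 0 0;0 0 0.0004 -0.001 -0.0004 0 0;0 0 0.0004 -0.001 -0.0004 0 0"
}}

```text
time: 21.92
tool_pos: [0.4264, 0.2409, 0.0987]
tool_rot: [-0.0, 0.78, 0.626, -0.0]
contact_force: [0.7, -0.1, -2.8]
gripper_width: 0.085
grasp_force: 59.0
```

Request:
{"op": "jog_arm", "data": {
  "motion": "0 0 0 0 0 0 0;0 0 0 0 0 0 0;0 0 0 0 0 0 0;0 0 0 0 0 0 0;0 0 0 0 0 0 0"
}}

```text
time: 22.55
tool_pos: [0.4264, 0.2409, 0.0987]
tool_rot: [-0.0, 0.78, 0.626, 0.0]
contact_force: [0.4, 0.4, -2.5]
gripper_width: 0.083
grasp_force: 59.0
```

```bash
python3 fit2.py | grep -E 'leaf|\['; python3 -c "
from plant import *
print(job_done())"
```

```text
22.55 [0.4264 0.2409 0.0987] [ 0.4  0.4 -2.5]
near u,z [ 1.26 58.09] dz 4.09 122 1.36 u5 -12.0
leaf u,z [-0.41 55.3 ] dz 1.3 164 0.7 u5 -11.7
near u,z [ 1.25 58.27] dz 4.27 129 1.63 u5 -12.0
leaf u,z [-0.41 55.3 ] dz 1.3 164 0.7 u5 -11.7
plate L 100 [-5.  -3.6  2.3]
plate M 22 [-5.2 -4.9 -4.8]
near end v [-52.5 -52.  -51.3]
leaf kn end v [-29.8 -29.  -23.1]
plate end v [-55.6 -55.2 -54.7]
the job is handed in; nothing more can be done
None
```

The job was handed in at about 23 s of the 48 s: the pin is home, the mallet is standing released on the worktop, and the gripper holds the leaf still and upright between the jamb knuckles, its bore on the hinge axis to within about 1 mm by camera, with no load on the block; no verdict came back.

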